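Press a filter plunger home in a leaning vial

TASK

Take the thin plunger (the smaller of the two) out of the rack and push it into the narrow leaning vial, driving the filter plug ahead of it, until the plunger's collar sits fully home on the vial's mouth. To seat the seal, press gently but firmly along the vial with about 20 N for a second, then let go and leave the plunger there. Leave the thick plunger, the bottle and the beaker as they are.

Things in the scene. Friction and masses are not known exactly. Their poses are not given: they have to be found in the camera images.
- thin_plunger: Loose white plastic plunger, 50 g, the thinner of two in the rack. Origin: centre of its collar's underside; z points from shaft to handle. Shaft: diameter 9 mm, down to z = -105 mm, 2.5 mm chamfer at the tip. Collar: disc, diameter 32 mm, z = 0 to 6 mm. Handle: flat tab, 14 mm thick along x, 26 mm wide along y, z = 6 to 62 mm. At the start it hangs upright, collar on the rack's top.
- narrow_vial: Fixed glass vial with the narrow bore, leaning 30 degrees, mouth towards the robot's side. Origin: centre of its foot; z along the bore to the mouth. 130 mm long, outer diameter 21 mm, bore 12 mm, no funnel. A stiff filter plug (about 6 N to slide) sits in it, its top 55 to 80 mm below the mouth at the start; it can go far enough for the plunger's collar to reach the lip.
- narrow_vial_mouth (a point): Centre of the narrow vial's mouth, in the plane of its lip, 143 mm above the table. A board supports the vial's underside (-x side) up to 30 mm from the lip; the stand's base plate is 130 x 90 mm.
- wide_vial: The other leaning glass vial, not used: outer diameter 36 mm, bore 27 mm, 130 mm long, in the same kind of fixed stand. Origin: centre of its foot; z along the bore.
- rack: Fixed white rack, 85 mm along x, 190 mm along y, 119 mm high; origin at the centre of its underside. Its top plate has two 24 mm holes at y = -55 and +55 mm, one plunger in each.
- thick_plunger: Loose bystander: a bigger plunger of the same form in the other hole of the rack: shaft diameter 20 mm, collar diameter 44 mm, tab 40 mm wide. Origin: centre of its collar's underside.
- bottle: Loose bystander: white bottle, diameter 60 mm, 140 mm high. Origin: centre of its underside.
- beaker: Loose bystander: open glass beaker, rim diameter 70 mm, 90 mm high. Origin: centre of its underside.

How it is judged:
By the outcome, as a careful person would: the job done as asked, in the order asked, and still so for the second after the job is handed in, with the robot touching nothing.
It also fails if it takes over 54 s, if anything falls off the work surface, if the arm or the gripper's body presses on something with over 40 N, if the wrist force passes 120 N, or if a joint passes its speed limit or range.

ROBOT

A 6-joint arm with a two-finger parallel gripper is mounted at the origin on the work surface. World frame = base frame: x ahead of the robot, y to its left, z up, the work surface at z = 0. Lengths are in mm, angles in degrees, forces in N, time in s.
With the tool pointing down it reaches from about 300 to 850 mm from the base axis. Payload 4.2 kg.
Tool frame: the origin (TCP) lies at the very end of the fingers, on their centre line; the grasp point (between the pads) lies 19 mm behind it; z points along the fingers, y is the line along which they close (so a half turn about z gives the same grasp; the last joint's range is limited). The gripper opens to 91 mm and grips with 3 to 60 N. Pads are 32 mm wide; open, the fingers measure 118 mm over their backs; the gripper's body (76 mm by 178 mm) begins 60 mm behind the grasp point.
Start: joints at [72.766, 18.312, 89.639, -0, 72.044, -1.146], TCP at [159.348, 552.496, 213.976] pointing down, gripper open.
Joint ranges: [-177.97, 177.97], [-48.28, 115.42], [12.27, 149.76], [-77.06, 257.06], [2.81, 150.46], [-146.56, 146.56]. Speed limits (degrees/s): [147.25, 147.25, 180, 180, 180, 180].

INTERFACE

Orientations are given as [roll, pitch, yaw] about the fixed x, y, z axes, in that order (R = Rz(yaw) Ry(pitch) Rx(roll)).
In Python, from workcell import env, grab_frame gives the robot as it stands. The module is installed in compiled form; this text tells all that it offers.
- The arm moves only by the tool move_arm, never from a script. Its argument "plan" is a list of rows, each an object of numbers: "tx", "ty", "tz": the shift along the tool's x, y, z in cm; "wx", "wy", "wz": the turn, a rotation vector about the tool's x, y, z in rad. In form: [{"tx": .., "ty": .., "tz": .., "wx": .., "wy": .., "wz": ..}, ...]. A call has 1 to 12 rows; each row shifts and turns the commanded pose from where the row before left it, along the tool's axes as they then stand; what a row does not reach is not made up. A row lasts 1/12 s, in which the tool goes at most 41.7 mm and 7.16 degrees, less where a joint would pass 70% of its speed; a pose out of reach is approached as far as the arm can. A call is refused whole if a number of a shift passes 4.17 or a number of a turn 0.125, either way. A call with a gripper value outside its range is refused whole. "gripper" is the finger opening in cm, from 0 to 9.12, set as the call begins (left out, the last holds). The fingers move at their own pace and stop on an object; "force" is the grip in N (left out, the last holds). Time passes only in rows, so rows that do not move let the fingers close. It gives the time, the measured TCP pose, the force, the opening and the grip force at its end, in the units of the state.
- env.state(): the state, without advancing time (a new reading comes with each control period).
- grab_frame(name): name is "scene" or "top"; returns a dict with "color" (420x560x3 uint8, red, green, blue), "vfov" (degrees; the focal length in pixels is half the picture's height over the tangent of half this angle, whatever the lens; pixels are square), "cx", "cy" (the principal point, pixels), "view" (4x4, takes a point from world to camera coordinates). Camera axes: x right, y up, looking along -z (the intrinsics and any distortion apply to the point x, -y, -z); pixel columns grow to the right and rows downward; lengths in mm; the calibration is good to about 2 mm. A picture is of the moment at which its call begins. There is no depth.
- env.job_done(): hands the job in; it is judged then, once.
The state is a dict: "time_s": time; "qpos": joint angles; "qvel": joint speeds; "effort": joint torques, N m; "ee_pos": TCP position; "ee_rot": TCP orientation; "force": force on the tool from outside, world axes, zero at the start; "torque": the same for the moment, N m; "gripper_width": finger opening in mm; "gripper_force": force on a finger pad.
Only numpy, scipy, OpenCV 4.12 (cv2) and the standard library are available. Lean on these libraries where they do the work, as an engineer would, in place of code of your own. Each camera call takes 0.05 s, during which the arm holds its last target. There are 200 camera calls.

## Working session

There is one attempt and no reset: what is moved stays moved. The work goes in short steps, Python scripts to look and compute and a tool call to move; the robot and the scene stay as the last step left them, time stands still between calls to the robot, and variables do not carry over. Pictures are saved under pics/ and viewed, at most 10 in all, crops included, and the job is handed in when it is done.

Besides the shell and the picture viewer there is one more tool, called after ">>>" by a JSON object that holds its "method" and its "body", one argument or row to a line. move_arm: Moves the arm, as the interface text tells. Its arguments: {"type":"object","properties":{"plan":{"type":"array","items":{"type":"object","properties":{"tx":{"type":"number"},"ty":{"type":"number"},"tz":{"type":"number"},"wx":{"type":"number"},"wy":{"type":"number"},"wz":{"type":"number"}}}},"gripper":{"type":"number"},"force":{"type":"number"}},"required":["plan"]}

```bash
mkdir -p pics; cat > h.py <<'E'
import numpy as np, cv2, json
from workcell import env, grab_frame
def save(n,f):
    g=grab_frame(n); cv2.imwrite(f,g["color"][:,:,::-1]); 
    json.dump({k:(np.array(v).tolist() if k!="color" else 0) for k,v in g.items()},open(f+".json","w")); return g
E
python3 - <<'E'
from h import *
for n in("scene","top"):
    g=save(n,f"pics/{n}0.png"); print(n,{k:v for k,v in g.items() if k!="color"})
print(env.state())
E
```

```text
scene {'vfov': 52.1375030101748, 'cx': 273.0120453250616, 'cy': 211.32926862668324, 'view': array([[-4.93586277e-01,  8.69678061e-01, -5.71470888e-03,
         3.12322736e+02],
       [-7.33238781e-01, -4.12598530e-01,  5.40484360e-01,
         3.95207062e+02],
       [ 4.67689509e-01,  2.70965909e-01,  8.41334653e-01,
        -1.40738033e+03],
       [ 0.00000000e+00,  0.00000000e+00,  0.00000000e+00,
         1.00000000e+00]])}
top {'vfov': 43.891826736285736, 'cx': 276.14615276384046, 'cy': 203.4794251371227, 'view': array([[ 1.92968920e-02, -9.99785292e-01, -7.54988612e-03,
         2.01075538e+00],
       [ 9.93148193e-01,  1.82971908e-02,  1.15420443e-01,
        -6.07964402e+02],
       [-1.15257520e-01, -9.72541158e-03,  9.93288035e-01,
        -1.06948556e+03],
       [ 0.00000000e+00,  0.00000000e+00,  0.00000000e+00,
         1.00000000e+00]])}
{'time_s': 0.1, 'qpos': array([ 7.27640258e+01,  1.83474459e+01,  8.96976052e+01,  9.69084239e-05,
        7.20433673e+01, -1.14569825e+00]), 'qvel': array([-0.04270978, -0.03670961, -0.12316316, -0.05167405,  0.06365989,
        0.00940361]), 'effort': array([ 1.45244521e-03, -4.13334668e+01, -2.32509524e+01,  7.31719821e-02,
        4.22857446e-02, -5.08633059e-05]), 'ee_pos': array([159.23022472, 552.06155648, 213.22195263]), 'ee_rot': array([-1.79911601e+02, -1.86003786e-03,  1.63909693e+02]), 'force': array([-1.20818134, -0.16856782, -0.18457999]), 'torque': array([-0.00587662,  0.00660286, -0.04799471]), 'gripper_force': 0.0, 'gripper_width': 90.8927337797729}
```

View pics/scene0.png

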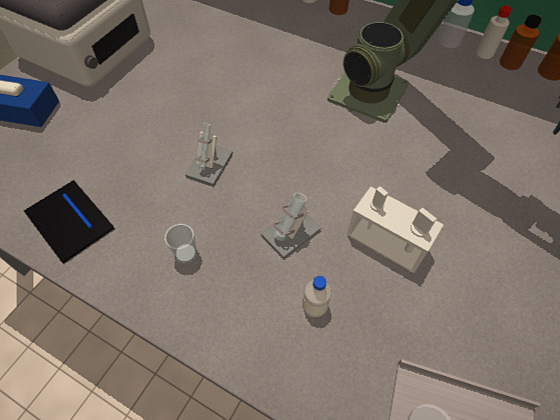

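View pics/top0.png

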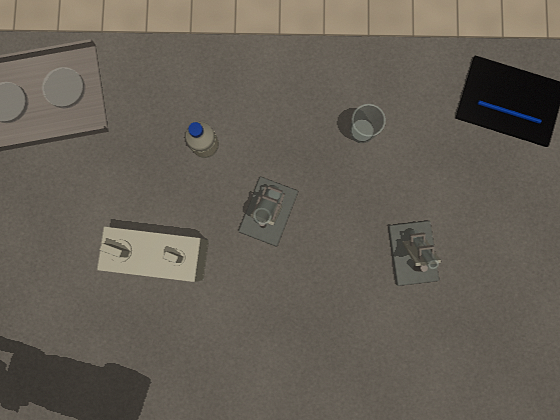

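The scene view shows the rack at right with the thin plunger near (379,199) and the narrow vial at (207,150). In the top view the thin plunger is near (175,255) and the narrow vial near (425,260). I'll enlarge both.

```bash
cat >> h.py <<'E'
def crop(f,u0,v0,w,h,s):
    im=cv2.imread(f)[v0:v0+h,u0:u0+w]; im=cv2.resize(im,None,fx=s,fy=s,interpolation=cv2.INTER_CUBIC)
    for k in range(0,w,10): cv2.line(im,(k*s,0),(k*s,6 if k%50 else 14),(0,0,255),1); 
    for k in range(0,h,10): cv2.line(im,(0,k*s),(6,k*s),(0,0,255),1)
    for k in range(0,w,10): cv2.putText(im,str(u0+k),(k*s,16),0,.35,(0,255,255),1)
    for k in range(10,h,10): cv2.putText(im,str(v0+k),(8,k*s+4),0,.35,(0,255,255),1)
    return im
E
python3 - <<'E'
from h import *
a=np.hstack([crop("pics/scene0.png",180,115,66,75,6),crop("pics/top0.png",382,210,66,75,6)])
cv2.imwrite("pics/c1.png",a)
a=np.vstack([crop("pics/scene0.png",340,180,110,50,6),crop("pics/top0.png",95,222,110,50,6)])
cv2.imwrite("pics/c2.png",a)
E
```

```text
(no output)
```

View pics/c1.png

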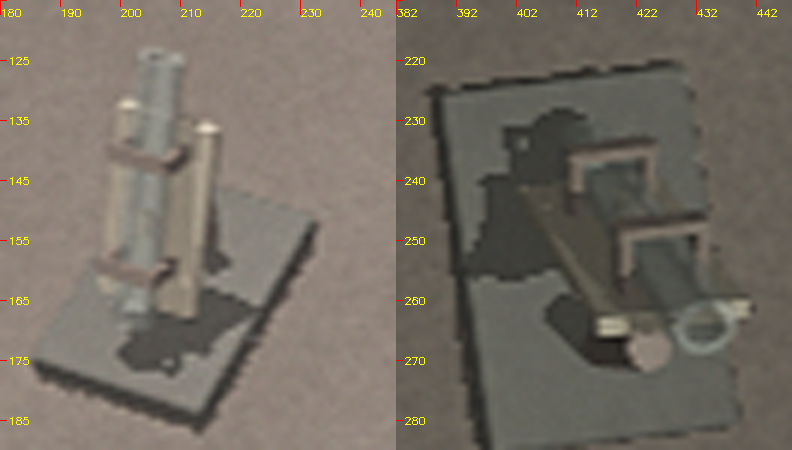

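View pics/c2.png

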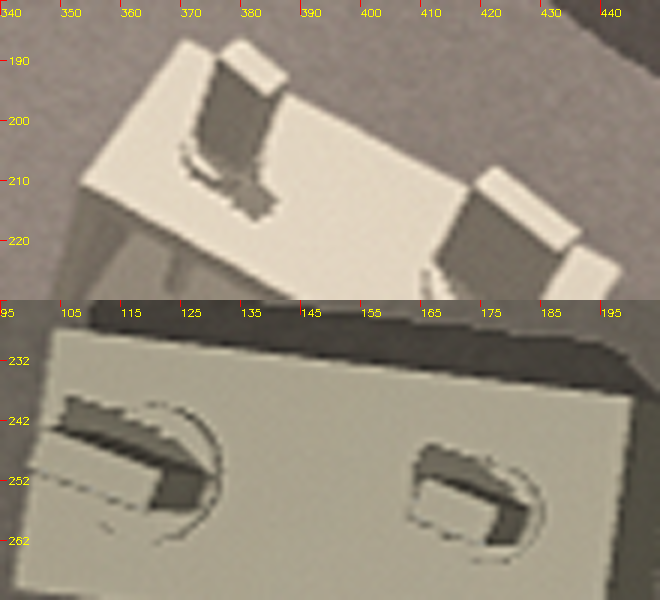

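The crops put the narrow vial's mouth at scene (206.8,124.7) and top (433.7,264.5). The centre of the thin plunger's tab top is at scene (382.2,191.2) and top (170.8,257.3).

```bash
cat >> h.py <<'E'
from scipy.optimize import least_squares
C={n:json.load(open(f"pics/{n}0.png.json")) for n in("scene","top")}
def proj(n,P):
    c=C[n];V=np.array(c["view"]);f=210/np.tan(np.radians(c["vfov"]/2));p=np.atleast_2d(P)@V[:3,:3].T+V[:3,3]
    return np.c_[c["cx"]+f*p[:,0]/-p[:,2],c["cy"]-f*p[:,1]/-p[:,2]]
def tri(s,t):
    r=least_squares(lambda P:np.r_[proj("scene",P)[0]-s,proj("top",P)[0]-t],[500,0,100]); return r.x.round(1),r.fun.round(2)
E
python3 - <<'E'
from h import *
for k,s,t in [("mouth",(206.8,124.7),(433.7,264.5)),("tabtop",(382.2,191.2),(170.8,257.3)),
 ("tabA",(380,186.3),(178,256.5)),
 ("w1-w",(201.2,132),(439,261)),("w2-w",(214.5,136),(417,264)),("w2-pink",(214.5,136),(424,268.5)),("w1pink",(201.2,132),(424,268.5)),
 ("rack++",(353.3,210.3),(200.3,237.8)),("rackB",(371.3,186.7),(196.2,272.2)),("rackC",(443.3,224.7),(97.5,270))]:
    print(k,*tri(s,t))
tc=[(165.3,251.7),(178,256.5),(176.2,262.8),(163.7,258.3)]
sc=[(376.5,189.2),(380,186.3),(388,192.7),(384.3,196.2)]
# both images: back-project onto z=181
def bp(n,uv,z):
    return least_squares(lambda q:proj(n,[q[0],q[1],z])[0]-uv,[500,0]).x.round(1)
for z in(181,):
    for p in tc: print("t",bp("top",p,z))
    for p in sc: print("s",bp("scene",p,z))
for p in[(388.7,225.3),(430.2,220.3),(439.7,280),(397.2,285)]: print("plate t",bp("top",p,8))
for p in[(185.8,175.8),(214.2,186.7),(233,151.7)]: print("plate s",bp("scene",p,8))
for p in[(103.7,226.7),(200.3,237.8),(97.5,270),(196.2,272.2)]: print("rack t",bp("top",p,119))
for p in[(353.3,210.3),(371.3,186.7),(443.3,224.7)]: print("rack s",bp("scene",p,119))
E
```

```text
mouth [ 484.9 -287.9  134.9] [-0.57 -0.1  -0.36  0.19]
tabtop [488.7 204.2 172.5] [-0.5  -0.01 -0.38  0.13]
tabA [489.2 191.6 183.9] [-2.56 -0.06 -1.96  0.66]
w1-w [ 491.9 -307.3  103.5] [-0.73 -0.13 -0.47  0.24]
w2-w [ 485.8 -265.2  103.6] [ 0.05  0.01  0.03 -0.02]
w2-pink [ 475.9 -280.6   87.4] [-1.92 -0.32 -1.24  0.63]
w1pink [ 482.  -289.1   98.4] [ 7.08  1.22  4.56 -2.34]
rack++ [528.3 160.4 112.5] [-0.34 -0.01 -0.26  0.09]
rackB [460.3 167.  131.2] [-3.2  -0.1  -2.4   0.83]
rackC [461.9 358.8 111.7] [-0.43  0.01 -0.35  0.1 ]
t [498.8 212.2]
t [490.5 188.7]
t [479.1 191.5]
t [486.8 214.6]
s [495.7 192.6]
s [484.3 196.5]
s [492.1 218.8]
s [505.2 215.1]
plate t [ 568.1 -230. ]
plate t [ 580.5 -319.5]
plate t [ 453.3 -337.9]
plate t [ 441.  -247.4]
plate s [ 583.2 -311.3]
plate s [ 575.5 -220.1]
plate s [ 442.9 -242.7]
rack t [546.3 348.4]
rack t [528.2 158.9]
rack t [462.2 355.6]
rack t [461.7 164.4]
rack s [532.3 161.9]
rack s [447.4 172.4]
rack s [466.8 359. ]
```

```bash
cat >> h.py <<'E'
from scipy.spatial.transform import Rotation as Ro
def proj2(n,P,d):  # camera correction: rot (rad) and shift (mm) in the camera frame, about a point ~1.1 m ahead
    c=C[n];V=np.array(c["view"]);f=210/np.tan(np.radians(c["vfov"]/2));p=np.atleast_2d(P)@V[:3,:3].T+V[:3,3]
    p=p@Ro.from_rotvec(d[:3]).as_matrix().T+d[3:6]
    return np.c_[c["cx"]+f*p[:,0]/-p[:,2],c["cy"]-f*p[:,1]/-p[:,2]]
E
cat > fit.py <<'E'
from h import *
N=None
rackO={"scene":[(353.3,210.3),(371.3,186.7),N,(443.3,224.7)],"top":[(200.3,237.8),(196.2,272.2),(103.7,226.7),(97.5,270)]}
plO={"scene":[(185.8,175.8),(214.2,186.7),N,(233,151.7)],"top":[(430.2,220.3),(388.7,225.3),(439.7,280),(397.2,285)]}
tabO={"scene":[(376.5,189.2),(380,186.3),(388,192.7),(384.3,196.2)],"top":[(178,256.5),(176.2,262.8),(163.7,258.3),(165.3,251.7)]}
mO={"scene":[(206.8,124.7)],"top":[(433.7,264.5)]}
def rect(x,y,a,z,w,h,o):
    R=Ro.from_euler("z",a).as_matrix()
    return np.array([R@[sx*w/2,sy*h/2,0]+[x,y,z] for sx,sy in o])
def model(p):
    return [(rackO,rect(p[0],p[1],p[2],119,85,190,[(1,-1),(-1,-1),(1,1),(-1,1)])),
     (plO,rect(p[3],p[4],p[5],p[6],130,90,[(1,-1),(1,1),(-1,-1),(-1,1)])),
     (tabO,rect(p[7],p[8],p[9],181,14,26,[(1,-1),(-1,-1),(-1,1),(1,1)])),
     (mO,np.array([[p[10],p[11],143]]))]
def res(p,prior=True):
    D={"scene":p[12:18],"top":p[18:24]};r=[]
    for O,P in model(p):
        for n in D:
            q=proj2(n,P,D[n])
            r+=[(q[i]-O[n][i])/.5 for i in range(len(P)) if O[n][i]]
    L=Ro.from_euler("z",p[2]).apply([0,-55,0])
    return np.r_[np.ravel(r),p[12:15]/.002,p[15:18]/2,p[18:21]/.002,p[21:24]/2,(p[7]-p[0]-L[0])/1.5,(p[8]-p[1]-L[1])/1.5,(p[6]-8)/5]
p0=np.r_[497,258,0.07,510,-283,.15,8,490,203,-.33,485,-288,np.zeros(12)]
r=least_squares(res,p0,loss="soft_l1"); p=r.x
np.set_printoptions(suppress=True,precision=3)
if __name__=="__main__":
    print("rack",p[:2],np.degrees(p[2]),"plate",p[3:5],np.degrees(p[5]),p[6],"\ntab",p[7:9],np.degrees(p[9]),"mouth",p[10:12]); print(p[12:]); print((res(p)*.5)[:60].round(2).reshape(-1,2))
    cov=np.linalg.inv(r.jac.T@r.jac); print(np.sqrt(np.diag(cov))[:12])
    m=np.array([-np.cos(p[5]),-np.sin(p[5])]); v=p[10:12]-p[3:5]; print("mouth in plate",v@-m, v@[-np.sin(p[5]),np.cos(p[5])])
    np.save("fit.npy",p)
E
python3 fit.py
```

```text
rack [495.7   258.483] -5.407964896127387 plate [ 510.526 -281.719] 8.083345419718562 8.001948627451554 
tab [489.654 203.27 ] -18.468892085874465 mouth [ 485.63  -284.916]
[-0.002 -0.001 -0.     0.27  -2.3   -1.235  0.    -0.001  0.001  0.581
 -0.472  0.308]
[[ 0.18  0.33]
 [-0.82  0.09]
 [ 0.15 -0.07]
 [ 0.23 -0.25]
 [-1.38  9.24]
 [ 0.45 -0.1 ]
 [ 0.05  0.21]
 [-0.66  0.2 ]
 [-0.41 -1.39]
 [ 0.07  0.36]
 [-0.33 -0.3 ]
 [-0.16 -0.19]
 [-0.3   0.4 ]
 [ 0.31  0.61]
 [-0.61 -0.04]
 [-0.07 -0.49]
 [ 0.79  0.01]
 [ 0.45 -0.07]
 [ 0.8  -0.66]
 [-0.13  0.34]
 [-0.98  0.02]
 [ 0.17 -0.66]
 [ 0.41 -0.04]
 [ 0.19 -0.16]
 [-0.39 -0.22]
 [-0.11  0.07]
 [-0.57 -0.31]
 [ 0.04 -0.21]
 [ 0.18  0.15]
 [-0.12  0.08]]
[2.491 2.362 0.006 2.657 2.748 0.008 2.542 2.43  2.276 0.031 2.603 2.652]
mouth in plate -25.098524283694665 0.33537150740712507
```

The fit agrees to about half a pixel. Mouth is at (485.6,-284.9,143), lean yaw is 8.1°, and the tab is at (489.7,203.3) with yaw -18.5°. I'll turn the tool first.

>>> {"method": "move_arm", "body": {
  "plan": [
    {"wz": 0.12},
    {"wz": 0.12},
    {"wz": 0.12},
    {"wz": 0.12},
    {"wz": 0.12},
    {"wz": 0.12},
    {"wz": 0.12},
    {"wz": 0.12},
    {"wz": 0.12},
    {"wz": 0.12},
    {"wz": 0.12},
    {"wz": 0.12}
  ],
  "gripper": 6
}}

```text
schema error: expected keys tx, ty, tz, wx, wy, wz
```

>>> {"method": "move_arm", "body": {
  "plan": [
    {"wz": 0.085},
    {"wz": 0.085},
    {}
  ]
}}

```text
schema error: expected keys tx, ty, tz, wx, wy, wz
```

```bash
cat >> h.py <<'E'
def go(pos,zdir,yang):
    """tool-frame shift (cm) and turn (rad) from the measured pose to TCP pos, tool z = zdir, tool y nearest to horizontal angle yang (deg)"""
    s=env.state(); R=Ro.from_euler("xyz",s["ee_rot"],degrees=True)
    z=np.array(zdir,float);z/=np.linalg.norm(z); y=np.array([np.cos(np.radians(yang)),np.sin(np.radians(yang)),0]);y-=z*(y@z);y/=np.linalg.norm(y)
    T=Ro.from_matrix(np.c_[np.cross(y,z),y,z])
    print("t",s["time_s"],"pos",s["ee_pos"].round(1),"q",s["qpos"].round(0),"F",s["force"].round(1),"grip",round(s["gripper_width"],1),round(s["gripper_force"],1))
    d=np.array(pos)-s["ee_pos"]
    print("shift cm now-frame",(R.inv().apply(d)/10).round(2),"target-frame",(T.inv().apply(d)/10).round(2),"turn",(R.inv()*T).as_rotvec().round(4))
E
python3 -c "
from h import *
go([489.7,203.3,210],[0,0,-1],-18.5)"
```

```text
t 0.1 pos [159.2 552.1 213.2] q [73. 18. 90.  0. 72. -1.] F [-1.2 -0.2 -0.2] grip 90.9 0.0
shift cm now-frame [-41.42 -24.35   0.36] target-frame [-22.59  42.41   0.32] turn [-1.2000e-03  1.2000e-03  1.6129e+00]
```

>>> {"method": "move_arm", "body": {
  "plan": [
    {"tx": 0,"ty": 0,"tz": 0,"wx": 0,"wy": 0,"wz": 0.12},
    {"tx": 0,"ty": 0,"tz": 0,"wx": 0,"wy": 0,"wz": 0.12},
    {"tx": 0,"ty": 0,"tz": 0,"wx": 0,"wy": 0,"wz": 0.12},
    {"tx": 0,"ty": 0,"tz": 0,"wx": 0,"wy": 0,"wz": 0.12},
    {"tx": 0,"ty": 0,"tz": 0,"wx": 0,"wy": 0,"wz": 0.12},
    {"tx": 0,"ty": 0,"tz": 0,"wx": 0,"wy": 0,"wz": 0.12},
    {"tx": 0,"ty": 0,"tz": 0,"wx": 0,"wy": 0,"wz": 0.12},
    {"tx": 0,"ty": 0,"tz": 0,"wx": 0,"wy": 0,"wz": 0.12},
    {"tx": 0,"ty": 0,"tz": 0,"wx": 0,"wy": 0,"wz": 0.12},
    {"tx": 0,"ty": 0,"tz": 0,"wx": 0,"wy": 0,"wz": 0.12},
    {"tx": 0,"ty": 0,"tz": 0,"wx": 0,"wy": 0,"wz": 0.12},
    {"tx": 0,"ty": 0,"tz": 0,"wx": 0,"wy": 0,"wz": 0.12}
  ],
  "gripper": 6
}}

```text
time_s: 1.1
ee_pos: [159.2, 552.2, 213.5]
ee_rot: [-180.0, 0.1, 81.1]
force: [-0.3, 0.2, -0.2]
gripper_width: 60.2
gripper_force: 0.0
```

>>> {"method": "move_arm", "body": {
  "plan": [
    {"tx": 0,"ty": 0,"tz": 0,"wx": 0,"wy": 0,"wz": 0.085},
    {"tx": 0,"ty": 0,"tz": 0,"wx": 0,"wy": 0,"wz": 0.088},
    {"tx": -1.5,"ty": 2.8,"tz": 0,"wx": 0,"wy": 0,"wz": 0},
    {"tx": -1.5,"ty": 2.8,"tz": 0,"wx": 0,"wy": 0,"wz": 0},
    {"tx": -1.5,"ty": 2.8,"tz": 0,"wx": 0,"wy": 0,"wz": 0},
    {"tx": -1.5,"ty": 2.8,"tz": 0,"wx": 0,"wy": 0,"wz": 0},
    {"tx": -1.5,"ty": 2.8,"tz": 0,"wx": 0,"wy": 0,"wz": 0},
    {"tx": -1.5,"ty": 2.8,"tz": 0,"wx": 0,"wy": 0,"wz": 0},
    {"tx": -1.5,"ty": 2.8,"tz": 0,"wx": 0,"wy": 0,"wz": 0},
    {"tx": -1.5,"ty": 2.8,"tz": 0,"wx": 0,"wy": 0,"wz": 0},
    {"tx": -1.5,"ty": 2.8,"tz": 0,"wx": 0,"wy": 0,"wz": 0},
    {"tx": 0,"ty": 0,"tz": 0,"wx": 0,"wy": 0,"wz": 0}
  ]
}}

```text
time_s: 2.1
ee_pos: [358.2, 340.9, 213.7]
ee_rot: [179.9, 0.1, 71.2]
force: [0.1, 0.0, 0.4]
gripper_width: 60.2
gripper_force: 0.0
```

```bash
python3 -c "
from h import *
go([489.7,203.3,210],[0,0,-1],-18.5)"
```

```text
t 2.1 pos [358.2 340.9 213.7] q [ 42.  11. 100.  -0.  69.  61.] F [0.1 0.  0.4] grip 60.2 0.0
shift cm now-frame [-8.8  16.87  0.42] target-frame [-8.88 16.83  0.37] turn [ 0.002   0.0019 -0.0046]
```

>>> {"method": "move_arm", "body": {
  "plan": [
    {"tx": -1.5,"ty": 2.8,"tz": 0,"wx": 0,"wy": 0,"wz": 0},
    {"tx": -1.5,"ty": 2.8,"tz": 0,"wx": 0,"wy": 0,"wz": 0},
    {"tx": -1.5,"ty": 2.8,"tz": 0,"wx": 0,"wy": 0,"wz": 0},
    {"tx": -1.5,"ty": 2.8,"tz": 0,"wx": 0,"wy": 0,"wz": 0},
    {"tx": -1.5,"ty": 2.8,"tz": 0,"wx": 0,"wy": 0,"wz": 0},
    {"tx": -1.3,"ty": 2.85,"tz": 0,"wx": 0.002,"wy": 0.002,"wz": -0.004},
    {"tx": 0,"ty": 0,"tz": 0,"wx": 0,"wy": 0,"wz": 0},
    {"tx": 0,"ty": 0,"tz": 0,"wx": 0,"wy": 0,"wz": 0},
    {"tx": 0,"ty": 0,"tz": 0,"wx": 0,"wy": 0,"wz": 0}
  ]
}}

```text
time_s: 2.85
ee_pos: [486.6, 208.0, 213.5]
ee_rot: [-179.8, -0.1, 71.7]
force: [-0.4, -0.0, 0.2]
gripper_width: 59.8
gripper_force: 0.0
```

```bash
python3 - <<'E'
from h import *
go([489.7,203.3,129],[0,0,-1],-18.5)
save("scene","pics/scene1.png");save("top","pics/top1.png")
a=np.vstack([crop("pics/scene1.png",330,130,130,60,6),crop("pics/top1.png",105,222,130,40,6)])
cv2.imwrite("pics/c3.png",a)
E
```

```text
t 2.85 pos [486.6 208.  213.5] q [22. 14. 96.  0. 70. 40.] F [-0.4 -0.   0.2] grip 59.8 0.0
shift cm now-frame [-0.36  0.47  8.45] target-frame [-0.35  0.44  8.45] turn [-0.0035 -0.0017  0.0036]
```

View pics/c3.png

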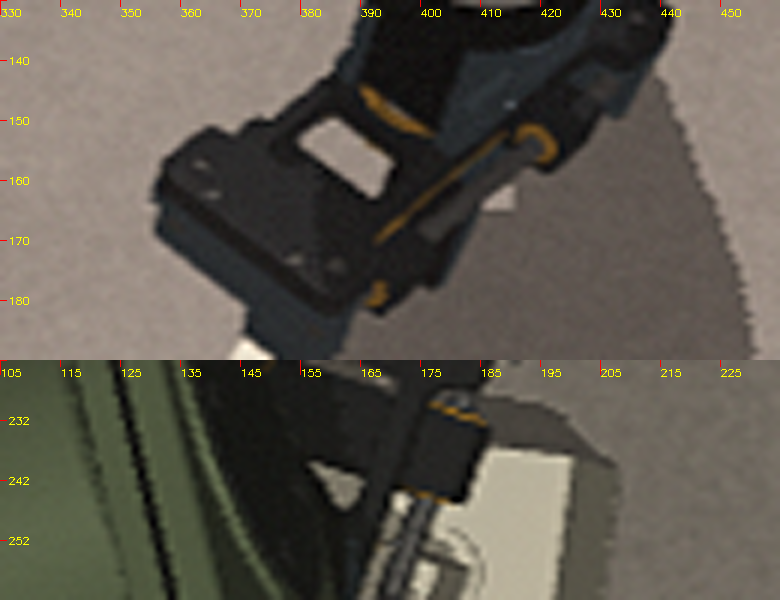

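The picture shows the gripper over the rack, but it hides the thin plunger. Its position matches the estimate, so I'll make the small correction, go down and grip.

>>> {"method": "move_arm", "body": {
  "plan": [
    {"tx": -0.35,"ty": 0.45,"tz": 0,"wx": -0.003,"wy": -0.002,"wz": 0.003},
    {"tx": 0,"ty": 0,"tz": 1.4,"wx": 0,"wy": 0,"wz": 0},
    {"tx": 0,"ty": 0,"tz": 1.4,"wx": 0,"wy": 0,"wz": 0},
    {"tx": 0,"ty": 0,"tz": 1.4,"wx": 0,"wy": 0,"wz": 0},
    {"tx": 0,"ty": 0,"tz": 1.4,"wx": 0,"wy": 0,"wz": 0},
    {"tx": 0,"ty": 0,"tz": 1.4,"wx": 0,"wy": 0,"wz": 0},
    {"tx": 0,"ty": 0,"tz": 1.4,"wx": 0,"wy": 0,"wz": 0},
    {"tx": 0,"ty": 0,"tz": 0,"wx": 0,"wy": 0,"wz": 0},
    {"tx": 0,"ty": 0,"tz": 0,"wx": 0,"wy": 0,"wz": 0},
    {"tx": 0,"ty": 0,"tz": 0,"wx": 0,"wy": 0,"wz": 0}
  ]
}}

```text
time_s: 3.78
ee_pos: [490.9, 203.3, 130.8]
ee_rot: [179.9, -0.1, 71.6]
force: [-0.4, -0.1, 0.1]
gripper_width: 60.0
gripper_force: 0.0
```

>>> {"method": "move_arm", "body": {
  "plan": [
    {"tx": 0,"ty": 0,"tz": 0,"wx": 0,"wy": 0,"wz": 0},
    {"tx": 0,"ty": 0,"tz": 0,"wx": 0,"wy": 0,"wz": 0},
    {"tx": 0,"ty": 0,"tz": 0,"wx": 0,"wy": 0,"wz": 0},
    {"tx": 0,"ty": 0,"tz": 0,"wx": 0,"wy": 0,"wz": 0},
    {"tx": 0,"ty": 0,"tz": 0,"wx": 0,"wy": 0,"wz": 0},
    {"tx": 0,"ty": 0,"tz": 0,"wx": 0,"wy": 0,"wz": 0},
    {"tx": 0,"ty": 0,"tz": 0,"wx": 0,"wy": 0,"wz": 0},
    {"tx": 0,"ty": 0,"tz": 0,"wx": 0,"wy": 0,"wz": 0},
    {"tx": 0,"ty": 0,"tz": 0,"wx": 0,"wy": 0,"wz": 0}
  ],
  "gripper": 0.5,
  "force": 40
}}

```text
time_s: 4.53
ee_pos: [490.5, 202.8, 129.9]
ee_rot: [179.9, -0.0, 71.6]
force: [-0.3, -0.5, 0.7]
gripper_width: 14.0
gripper_force: 40.0
```

```bash
python3 -c "
from h import *
go([489.7,203.3,260],[0,0,-1],-18.5)"
```

```text
t 4.5333 pos [490.5 202.8 129.9] q [ 21.  18. 103.  -0.  59.  40.] F [-0.3 -0.5  0.7] grip 14.0 40.0
shift cm now-frame [  0.02  -0.08 -13.01] target-frame [  0.02  -0.1  -13.01] turn [ 0.0009 -0.      0.0009]
```

The plunger is gripped at a width of 14.0 mm. Next I'll lift it straight up.

>>> {"method": "move_arm", "body": {
  "plan": [
    {"tx": 0,"ty": 0,"tz": -1.5,"wx": 0,"wy": 0,"wz": 0},
    {"tx": 0,"ty": 0,"tz": -1.5,"wx": 0,"wy": 0,"wz": 0},
    {"tx": 0,"ty": 0,"tz": -1.5,"wx": 0,"wy": 0,"wz": 0},
    {"tx": 0,"ty": 0,"tz": -1.5,"wx": 0,"wy": 0,"wz": 0},
    {"tx": 0,"ty": 0,"tz": -1.5,"wx": 0,"wy": 0,"wz": 0},
    {"tx": 0,"ty": 0,"tz": -1.5,"wx": 0,"wy": 0,"wz": 0},
    {"tx": 0,"ty": 0,"tz": -1.5,"wx": 0,"wy": 0,"wz": 0},
    {"tx": 0,"ty": 0,"tz": -1.5,"wx": 0,"wy": 0,"wz": 0},
    {"tx": 0,"ty": 0,"tz": -1.5,"wx": 0,"wy": 0,"wz": 0},
    {"tx": 0,"ty": 0,"tz": -1.5,"wx": 0,"wy": 0,"wz": 0},
    {"tx": 0,"ty": 0,"tz": -1.5,"wx": 0,"wy": 0,"wz": 0},
    {"tx": 0,"ty": 0,"tz": -1.0,"wx": 0,"wy": 0,"wz": 0}
  ],
  "force": 60
}}

```text
time_s: 5.53
ee_pos: [490.7, 203.0, 306.3]
ee_rot: [179.9, -0.1, 71.6]
force: [0.1, 0.7, -0.6]
gripper_width: 13.6
gripper_force: 60.0
```

```bash
python3 -c "
from h import *
a=np.array([-.495,-.0703,.866]);m=np.array([485.6,-284.9,143])
go(m+a*140.9,-a,8.1)
go([420,-290,300],[0,0,-1],8.1)"
```

```text
t 5.5333 pos [490.7 203.  306.3] q [21. 12. 86. -0. 83. 40.] F [ 0.1  0.7 -0.6] grip 13.6 60.0
shift cm now-frame [-49.59   8.64   4.09] target-frame [-48.23 -14.56  -3.63] turn [-0.5116  0.1205 -0.4528]
t 5.5333 pos [490.7 203.  306.3] q [21. 12. 86. -0. 83. 40.] F [ 0.1  0.7 -0.6] grip 13.6 60.0
shift cm now-frame [-49.     8.89   0.6 ] target-frame [-47.81 -13.95   0.63] turn [ 0.0025 -0.0006 -0.4634]
```

>>> {"method": "move_arm", "body": {
  "plan": [
    {"tx": -2.75,"ty": 0.48,"tz": 0,"wx": 0,"wy": 0,"wz": 0},
    {"tx": -2.75,"ty": 0.48,"tz": 0,"wx": 0,"wy": 0,"wz": 0},
    {"tx": -2.75,"ty": 0.48,"tz": 0,"wx": 0,"wy": 0,"wz": 0},
    {"tx": -2.75,"ty": 0.48,"tz": 0,"wx": 0,"wy": 0,"wz": 0},
    {"tx": -2.75,"ty": 0.48,"tz": 0,"wx": 0,"wy": 0,"wz": 0},
    {"tx": -2.75,"ty": 0.48,"tz": 0,"wx": 0,"wy": 0,"wz": 0},
    {"tx": -2.75,"ty": 0.48,"tz": 0,"wx": 0,"wy": 0,"wz": 0},
    {"tx": -2.75,"ty": 0.48,"tz": 0,"wx": 0,"wy": 0,"wz": 0},
    {"tx": -2.75,"ty": 0.48,"tz": 0,"wx": 0,"wy": 0,"wz": 0},
    {"tx": -2.75,"ty": 0.48,"tz": 0,"wx": 0,"wy": 0,"wz": 0},
    {"tx": -2.75,"ty": 0.48,"tz": 0,"wx": 0,"wy": 0,"wz": 0},
    {"tx": -2.75,"ty": 0.48,"tz": 0,"wx": 0,"wy": 0,"wz": 0}
  ]
}}

```text
time_s: 6.53
ee_pos: [440.0, -129.7, 304.8]
ee_rot: [180.0, -0.0, 71.6]
force: [-0.3, 0.3, -1.2]
gripper_width: 13.9
gripper_force: 60.0
```

>>> {"method": "move_arm", "body": {
  "plan": [
    {"tx": -2.75,"ty": 0.48,"tz": 0,"wx": 0,"wy": 0,"wz": 0},
    {"tx": -2.75,"ty": 0.48,"tz": 0,"wx": 0,"wy": 0,"wz": 0},
    {"tx": -2.75,"ty": 0.48,"tz": 0,"wx": 0,"wy": 0,"wz": 0},
    {"tx": -2.75,"ty": 0.48,"tz": 0,"wx": 0,"wy": 0,"wz": 0},
    {"tx": -2.75,"ty": 0.48,"tz": 0,"wx": 0,"wy": 0,"wz": 0},
    {"tx": 0,"ty": 0,"tz": 0,"wx": -0.085,"wy": 0.02,"wz": -0.075},
    {"tx": 0,"ty": 0,"tz": 0,"wx": -0.085,"wy": 0.02,"wz": -0.075},
    {"tx": 0,"ty": 0,"tz": 0,"wx": -0.085,"wy": 0.02,"wz": -0.075},
    {"tx": 0,"ty": 0,"tz": 0,"wx": -0.085,"wy": 0.02,"wz": -0.075},
    {"tx": 0,"ty": 0,"tz": 0,"wx": -0.085,"wy": 0.02,"wz": -0.075},
    {"tx": 0,"ty": 0,"tz": 0,"wx": -0.085,"wy": 0.02,"wz": -0.075},
    {"tx": 0,"ty": 0,"tz": 0,"wx": 0,"wy": 0,"wz": 0}
  ]
}}

```text
time_s: 7.53
ee_pos: [417.2, -266.1, 303.0]
ee_rot: [150.7, -0.3, 97.5]
force: [-0.6, 0.0, -1.2]
gripper_width: 14.0
gripper_force: 60.0
```

```bash
python3 -c "
from h import *
a=np.array([-.495,-.0703,.866]);m=np.array([485.6,-284.9,143])
go(m+a*140.9,-a,8.1)"
```

```text
t 7.5333 pos [ 417.2 -266.1  303. ] q [-50.  -1. 107.  28.  61. -69.] F [-0.6  0.  -1.2] grip 14.0 60.0
shift cm now-frame [-2.84 -2.3   3.05] target-frame [-2.82 -2.37  3.02] turn [-0.012   0.0008 -0.0116]
```

>>> {"method": "move_arm", "body": {
  "plan": [
    {"tx": 0,"ty": 0,"tz": 0,"wx": -0.012,"wy": 0.001,"wz": -0.012},
    {"tx": -1.4,"ty": -1.2,"tz": 0,"wx": 0,"wy": 0,"wz": 0},
    {"tx": -1.4,"ty": -1.2,"tz": 0,"wx": 0,"wy": 0,"wz": 0},
    {"tx": 0,"ty": 0,"tz": 1.5,"wx": 0,"wy": 0,"wz": 0},
    {"tx": 0,"ty": 0,"tz": 1.5,"wx": 0,"wy": 0,"wz": 0},
    {"tx": 0,"ty": 0,"tz": 0,"wx": 0,"wy": 0,"wz": 0},
    {"tx": 0,"ty": 0,"tz": 0,"wx": 0,"wy": 0,"wz": 0},
    {"tx": 0,"ty": 0,"tz": 0,"wx": 0,"wy": 0,"wz": 0},
    {"tx": 0,"ty": 0,"tz": 0,"wx": 0,"wy": 0,"wz": 0}
  ]
}}

```text
time_s: 8.28
ee_pos: [418.5, -295.1, 267.9]
ee_rot: [149.9, 0.2, 98.2]
force: [0.3, 0.5, -0.3]
gripper_width: 13.8
gripper_force: 60.0
```

```bash
python3 - <<'E'
from h import *
a=np.array([-.495,-.0703,.866]);m=np.array([485.6,-284.9,143])
go(m+a*140.9,-a,8.1)
save("scene","pics/scene2.png");save("top","pics/top2.png")
a=np.hstack([crop("pics/scene2.png",178,85,60,75,6),crop("pics/top2.png",400,230,70,75,6)])
cv2.imwrite("pics/c4.png",a)
E
```

```text
t 8.2833 pos [ 418.5 -295.1  267.9] q [-53.   2. 109.  31.  58. -76.] F [ 0.3  0.5 -0.3] grip 13.8 60.0
shift cm now-frame [ 0.07 -0.37  0.12] target-frame [ 0.07 -0.37  0.12] turn [0.0014 0.002  0.0035]
```

View pics/c4.png

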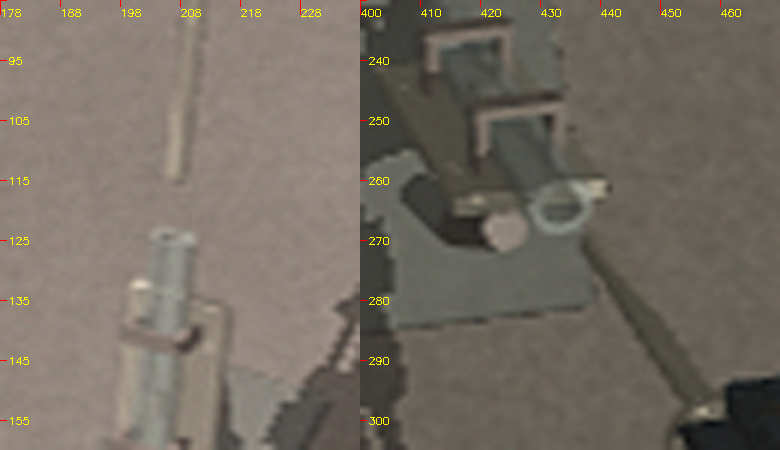

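The crop shows the shaft hanging clear of the vial. Its tip is at scene (207.5,114.7) and top (437.5,269), and the mouth is at scene (207.0,124.75) and top (433.5,264.8). They are nearly aligned, so I'll fit the shaft line to subpixel and compare it with the mouth.

```bash
cat > line.py <<'E'
from h import *
import sys
k=sys.argv[1]; p=np.load("fit.npy"); D={"scene":p[12:18],"top":p[18:24]}
a=np.array([-.495,-.0703,.866]); M=np.array([p[10],p[11],143.]); mo={"scene":(207.0,124.75),"top":(433.5,264.8)}
def mask(n,box):
    d=cv2.absdiff(cv2.imread(f"pics/{n}{k}.png"),cv2.imread(f"pics/{n}0.png")).max(2).astype(float)
    u0,v0,u1,v1=box; w=d[v0:v1,u0:u1]; return w
L={}
for n,box in(("scene",(198,80,222,114)),("top",(436,271,460,295))):
    w=mask(n,box); pts=[]
    for i,r in enumerate(w):
        r=np.where(r>12,r,0)
        if r.sum()>40: pts.append((box[0]+.5+(r*np.arange(len(r))).sum()/r.sum(),box[1]+.5+i))
    pts=np.array(pts); c=np.polyfit(pts[:,1],pts[:,0],1); c=np.polyfit(pts[abs(np.polyval(c,pts[:,1])-pts[:,0])<.7][:,1],pts[abs(np.polyval(c,pts[:,1])-pts[:,0])<.7][:,0],1)
    print(n,len(pts),c, "at mouth row",np.polyval(c,mo[n][1]).round(2),"mouth",mo[n],"rms",np.std(np.polyval(c,pts[:,1])-pts[:,0]).round(2)); L[n]=c
# solve 3D shaft line (2 pos dof in plane through the mouth normal to a; 2 direction dof)
e1=np.cross([0,1,0],a);e1/=np.linalg.norm(e1);e2=np.cross(a,e1)
mm=least_squares(lambda P:np.r_[(proj2("scene",P,D["scene"])[0]-mo["scene"]),(proj2("top",P,D["top"])[0]-mo["top"])],M).x
print("mouth tri",mm.round(1))
S=env.state(); R=Ro.from_euler("xyz",S["ee_rot"],degrees=True)
def f(x):
    r=[]
    for n in L:
        for t in ((40,70) if n=="scene" else (20,60)):
            q=proj2(n,mm+e1*x[0]+e2*x[1]+t*(a+e1*x[2]+e2*x[3]),D[n])[0]; r.append(q[0]-np.polyval(L[n],q[1]))
    return r
s=least_squares(f,np.zeros(4)); x=s.x
off=e1*x[0]+e2*x[1]; d=a+e1*x[2]+e2*x[3]
print("line offset at mouth mm (shaft - mouth), world",off.round(2),"tool frame",R.inv().apply(off).round(2),"dir",(d/np.linalg.norm(d)).round(3),"tool -z",(-R.apply([0,0,1])).round(3),"dir in tool",R.inv().apply(d).round(3))
E
python3 line.py 2
```

```text
scene 12 [-1.53432765e-01  2.24147525e+02] at mouth row 205.01 mouth (207.0, 124.75) rms 0.33
top 24 [  0.70764572 246.23566134] at mouth row 433.62 mouth (433.5, 264.8) rms 0.29
mouth tri [ 485.  -285.   141.8]
line offset at mouth mm (shaft - mouth), world [-42.99 -37.96 -27.65] tool frame [-3.133e+01 -5.542e+01 -2.000e-02] dir [-0.065  0.238  0.969] tool -z [-0.497 -0.068  0.865] dir in tool [ 0.283  0.538 -1.   ]
```

```bash
python3 - <<'E'
s=open("line.py").read()
s=s.replace('.max(2).astype(float)','.astype(float).mean(2)').replace('(198,80,222,114)','(203,90,215,114)').replace("r>12","r>8").replace("r.sum()>40","r.sum()>20")
s=s.replace("s=least_squares(f,np.zeros(4)); x=s.x","""A=-R.apply([0,0,1]); b=[(A-a*(A@a))@e1,(A-a*(A@a))@e2]
x=np.r_[least_squares(lambda y:f(np.r_[y,b]),np.zeros(2)).x,b]; print('line res px',np.round(f(x),2))""")
s=s.replace("L[n]=c","L[n]=c; print(pts[::3].round(1).tolist())")
open("line.py","w").write(s)
E
python3 line.py 2
```

```text
scene 19 [-1.87662837e-01  2.28000711e+02] at mouth row 204.59 mouth (207.0, 124.75) rms 0.68
[[209.6, 90.5], [210.9, 96.5], [209.4, 101.5], [208.0, 104.5], [207.7, 107.5], [207.1, 110.5], [207.3, 113.5]]
top 24 [  0.71180284 245.10255305] at mouth row 433.59 mouth (433.5, 264.8) rms 0.24
[[438.5, 271.5], [440.1, 274.5], [442.6, 277.5], [444.8, 280.5], [446.8, 283.5], [449.1, 286.5], [451.2, 289.5], [453.0, 292.5]]
mouth tri [ 485.  -285.   141.8]
line res px [ 0.42 -0.43  0.32 -0.31]
line offset at mouth mm (shaft - mouth), world [-15.35 -14.5   -9.95] tool frame [-12.13 -19.94  -0.  ] dir [-0.497 -0.068  0.865] tool -z [-0.497 -0.068  0.865] dir in tool [-0. -0. -1.]
```

```bash
cat > tip.py <<'E'
from h import *
import sys
p=np.load("fit.npy"); D={"scene":p[12:18],"top":p[18:24]}
def tri2(o): 
    r=least_squares(lambda P:np.r_[proj2("scene",P,D["scene"])[0]-o[0],proj2("top",P,D["top"])[0]-o[1]],[485,-285,143]); return r.x,r.fun
S=env.state(); R=Ro.from_euler("xyz",S["ee_rot"],degrees=True); z=R.apply([0,0,1])
tip=S["ee_pos"]+z*115.9
print("pred tip",tip.round(1),*[proj2(n,tip,D[n])[0].round(1) for n in D], "up60",*[proj2(n,tip-60*z,D[n])[0].round(1) for n in D])
o=eval(sys.argv[1]); t,rt=tri2(o); m,rm=tri2([(207.0,124.75),(433.5,264.8)])
print("meas tip",t.round(1),rt.round(2),"mouth",m.round(1),rm.round(2))
for nm,q in(("meas",t),("pred",tip)): print(nm,"tip-mouth in tool frame",R.inv().apply(q-m).round(1))
for n in D:
    V=np.array(C[n]["view"]); c=-V[:3,:3].T@V[:3,3]; nn=np.cross(z,m-c); nn/=np.linalg.norm(nn); print(n,"cam",c.round(0),"plane normal in tool",R.inv().apply(nn).round(2),"px/mm",(210/np.tan(np.radians(C[n]["vfov"]/2))/np.linalg.norm(m-c)).round(3))
E
python3 tip.py "[(207.5,114.7),(437.5,269)]"
```

```text
pred tip [ 475.9 -287.2  167.5] [207.3 115.3] [439.1 269.7] up60 [209.9  92.6] [450.9 287.5]
meas tip [ 477.5 -283.3  172.6] [ 0.47  0.08  0.3  -0.15] mouth [ 485.  -285.   141.8] [ 0.38  0.07  0.24 -0.13]
meas tip-mouth in tool frame [  2.7   9.2 -30.3]
pred tip-mouth in tool frame [ -1.    4.8 -26.9]
scene cam [1102.  273.  972.] plane normal in tool [ 0.91 -0.41  0.  ] px/mm 0.365
top cam [ 480.    3. 1132.] plane normal in tool [ 0.88 -0.47 -0.  ] px/mm 0.505
```

>>> {"method": "move_arm", "body": {
  "plan": [
    {"tx": -0.1,"ty": -0.4,"tz": 0,"wx": 0,"wy": 0,"wz": 0},
    {"tx": 0,"ty": 0,"tz": 0.7,"wx": 0,"wy": 0,"wz": 0},
    {"tx": 0,"ty": 0,"tz": 0.8,"wx": 0,"wy": 0,"wz": 0},
    {"tx": 0,"ty": 0,"tz": 0,"wx": 0,"wy": 0,"wz": 0},
    {"tx": 0,"ty": 0,"tz": 0,"wx": 0,"wy": 0,"wz": 0},
    {"tx": 0,"ty": 0,"tz": 0,"wx": 0,"wy": 0,"wz": 0}
  ]
}}

```text
time_s: 8.88
ee_pos: [422.4, -295.3, 251.7]
ee_rot: [150.0, 0.1, 98.2]
force: [0.1, -0.9, -0.2]
gripper_width: 13.7
gripper_force: 60.0
```

```bash
python3 - <<'E'
from h import *
a=np.array([-.495,-.0703,.866]);m=np.array([485.6,-284.9,143])
go(m+a*125.9,-a,8.1)
save("scene","pics/scene3.png");save("top","pics/top3.png")
a=np.hstack([crop("pics/scene3.png",188,95,40,50,10),crop("pics/top3.png",415,245,40,50,10)])
cv2.imwrite("pics/c5.png",a)
E
python3 tip.py "[(207.5,114.7),(437.5,269)]"
```

```text
t 8.8833 pos [ 422.4 -295.3  251.7] q [-53.   3. 110.  32.  55. -77.] F [ 0.1 -0.9 -0.2] grip 13.7 60.0
shift cm now-frame [0.14 0.11 0.03] target-frame [0.14 0.11 0.03] turn [0.0008 0.0004 0.0029]
pred tip [ 480.  -287.4  151.8] [207.2 120.6] [436.7 267.4] up60 [209.7  98.2] [448.1 284.8]
meas tip [ 477.5 -283.3  172.6] [ 0.47  0.08  0.3  -0.15] mouth [ 485.  -285.   141.8] [ 0.38  0.07  0.24 -0.13]
meas tip-mouth in tool frame [  2.7   9.2 -30.3]
pred tip-mouth in tool frame [ -1.7   0.4 -11.3]
scene cam [1102.  273.  972.] plane normal in tool [ 0.91 -0.41  0.  ] px/mm 0.365
top cam [ 480.    3. 1132.] plane normal in tool [ 0.88 -0.47  0.  ] px/mm 0.505
```

View pics/c5.png

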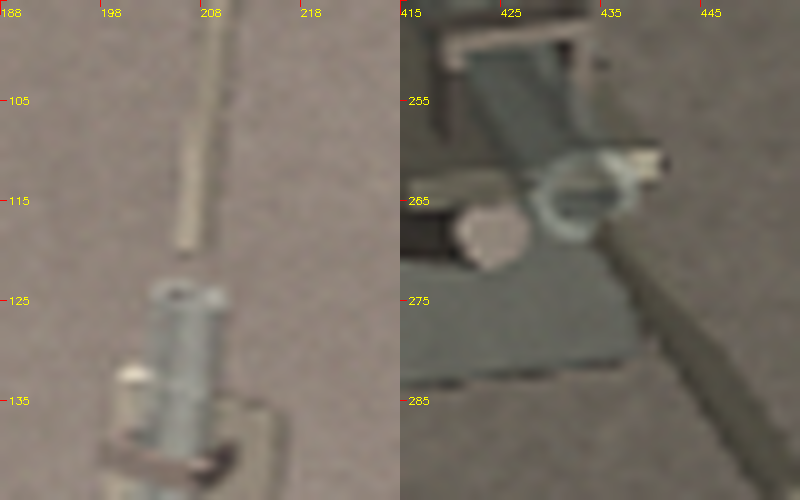

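The tip is at scene (207.0,120.0) and top (435.5,268.5). Extended to the mouth, the shaft line passes within about 0.5 mm of the ring centre. I'll nudge it and enter slowly.

>>> {"method": "move_arm", "body": {
  "plan": [
    {"tx": 0.08,"ty": 0.08,"tz": 0.1,"wx": 0,"wy": 0,"wz": 0.002},
    {"tx": 0,"ty": 0,"tz": 0.15,"wx": 0,"wy": 0,"wz": 0},
    {"tx": 0,"ty": 0,"tz": 0.15,"wx": 0,"wy": 0,"wz": 0},
    {"tx": 0,"ty": 0,"tz": 0.15,"wx": 0,"wy": 0,"wz": 0},
    {"tx": 0,"ty": 0,"tz": 0.15,"wx": 0,"wy": 0,"wz": 0},
    {"tx": 0,"ty": 0,"tz": 0.15,"wx": 0,"wy": 0,"wz": 0},
    {"tx": 0,"ty": 0,"tz": 0.15,"wx": 0,"wy": 0,"wz": 0},
    {"tx": 0,"ty": 0,"tz": 0.15,"wx": 0,"wy": 0,"wz": 0},
    {"tx": 0,"ty": 0,"tz": 0.15,"wx": 0,"wy": 0,"wz": 0},
    {"tx": 0,"ty": 0,"tz": 0,"wx": 0,"wy": 0,"wz": 0}
  ]
}}

```text
time_s: 9.82
ee_pos: [429.4, -293.4, 240.8]
ee_rot: [150.0, 0.1, 98.1]
force: [-0.2, -0.5, -0.7]
gripper_width: 13.9
gripper_force: 60.0
```

```bash
python3 - <<'E'
from h import *
a=np.array([-.495,-.0703,.866]);m=np.array([485.6,-284.9,143])
go(m+a*115.9,-a,8.1)
s=env.state();R=Ro.from_euler("xyz",s["ee_rot"],degrees=True);print("F tool",R.inv().apply(s["force"]).round(1),s["torque"].round(2))
E
```

```text
t 9.8167 pos [ 429.4 -293.4  240.8] q [-52.   4. 111.  33.  54. -77.] F [-0.2 -0.5 -0.7] grip 13.9 60.0
shift cm now-frame [ 0.06  0.04 -0.28] target-frame [ 0.06  0.04 -0.28] turn [0.0007 0.0005 0.0008]
F tool [-0.5 -0.6  0.4] [-0.14  0.37 -0.01]
```

>>> {"method": "move_arm", "body": {
  "plan": [
    {"tx": 0,"ty": 0,"tz": 0.15,"wx": 0,"wy": 0,"wz": 0},
    {"tx": 0,"ty": 0,"tz": 0.15,"wx": 0,"wy": 0,"wz": 0},
    {"tx": 0,"ty": 0,"tz": 0.15,"wx": 0,"wy": 0,"wz": 0},
    {"tx": 0,"ty": 0,"tz": 0.15,"wx": 0,"wy": 0,"wz": 0},
    {"tx": 0,"ty": 0,"tz": 0.15,"wx": 0,"wy": 0,"wz": 0},
    {"tx": 0,"ty": 0,"tz": 0,"wx": 0,"wy": 0,"wz": 0}
  ]
}}

```text
time_s: 10.32
ee_pos: [433.1, -292.9, 234.2]
ee_rot: [150.0, 0.1, 98.1]
force: [0.8, 0.0, -0.6]
gripper_width: 13.5
gripper_force: 60.0
```

```bash
cat > st.py <<'E'
from h import *
a=np.array([-.495,-.0703,.866]);m=np.array([485.6,-284.9,143])
go(m+a*10.9,-a,8.1)
s=env.state();R=Ro.from_euler("xyz",s["ee_rot"],degrees=True);print("F tool",R.inv().apply(s["force"]).round(1),R.inv().apply(s["torque"]).round(2))
E
python3 - <<'E'
from h import *
save("scene","pics/scene4.png");save("top","pics/top4.png")
a=np.hstack([crop("pics/scene4.png",188,95,40,50,10),crop("pics/top4.png",415,245,40,50,10)])
cv2.imwrite("pics/c6.png",a)
E
python3 st.py
```

```text
t 10.4167 pos [ 433.1 -293.   234.5] q [-51.   5. 111.  33.  53. -77.] F [-0.2 -0.4 -1.2] grip 13.7 60.0
shift cm now-frame [0.07 0.01 9.49] target-frame [0.06 0.02 9.49] turn [0.001  0.0008 0.001 ]
F tool [-0.3 -0.8  0.9] [ 0.36 -0.03 -0.03]
```

View pics/c6.png

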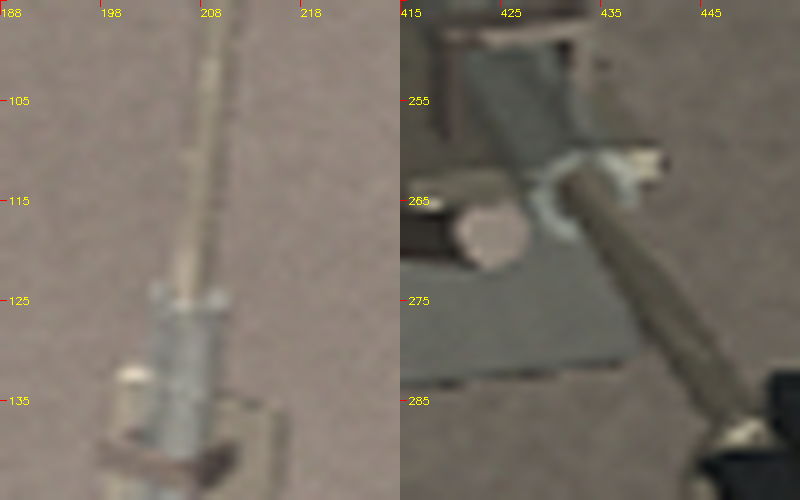

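The tip is inside the ring, at top (432,263) and scene (206.8,126), with no side force. I'll go on.

>>> {"method": "move_arm", "body": {
  "plan": [
    {"tx": 0,"ty": 0,"tz": 0.3,"wx": 0,"wy": 0,"wz": 0},
    {"tx": 0,"ty": 0,"tz": 0.3,"wx": 0,"wy": 0,"wz": 0},
    {"tx": 0,"ty": 0,"tz": 0.3,"wx": 0,"wy": 0,"wz": 0},
    {"tx": 0,"ty": 0,"tz": 0.3,"wx": 0,"wy": 0,"wz": 0},
    {"tx": 0,"ty": 0,"tz": 0.3,"wx": 0,"wy": 0,"wz": 0},
    {"tx": 0,"ty": 0,"tz": 0.3,"wx": 0,"wy": 0,"wz": 0},
    {"tx": 0,"ty": 0,"tz": 0.3,"wx": 0,"wy": 0,"wz": 0},
    {"tx": 0,"ty": 0,"tz": 0.3,"wx": 0,"wy": 0,"wz": 0},
    {"tx": 0,"ty": 0,"tz": 0.3,"wx": 0,"wy": 0,"wz": 0},
    {"tx": 0,"ty": 0,"tz": 0.3,"wx": 0,"wy": 0,"wz": 0},
    {"tx": 0,"ty": 0,"tz": 0,"wx": 0,"wy": 0,"wz": 0},
    {"tx": 0,"ty": 0,"tz": 0,"wx": 0,"wy": 0,"wz": 0}
  ]
}}

```text
time_s: 11.42
ee_pos: [448.0, -290.9, 208.4]
ee_rot: [150.0, 0.1, 98.1]
force: [-0.3, 0.4, -1.1]
gripper_width: 13.8
gripper_force: 60.0
```

```bash
python3 st.py
```

```text
t 11.4167 pos [ 448.  -290.9  208.4] q [-50.   7. 113.  34.  49. -78.] F [-0.3  0.4 -1.1] grip 13.8 60.0
shift cm now-frame [0.07 0.02 6.48] target-frame [0.06 0.03 6.48] turn [0.0009 0.0006 0.0009]
F tool [ 0.4 -0.8  0.8] [ 0.41 -0.07 -0.04]
```

>>> {"method": "move_arm", "body": {
  "plan": [
    {"tx": 0,"ty": 0,"tz": 0.25,"wx": 0,"wy": 0,"wz": 0},
    {"tx": 0,"ty": 0,"tz": 0.25,"wx": 0,"wy": 0,"wz": 0},
    {"tx": 0,"ty": 0,"tz": 0.25,"wx": 0,"wy": 0,"wz": 0},
    {"tx": 0,"ty": 0,"tz": 0.25,"wx": 0,"wy": 0,"wz": 0},
    {"tx": 0,"ty": 0,"tz": 0.25,"wx": 0,"wy": 0,"wz": 0},
    {"tx": 0,"ty": 0,"tz": 0.25,"wx": 0,"wy": 0,"wz": 0},
    {"tx": 0,"ty": 0,"tz": 0.25,"wx": 0,"wy": 0,"wz": 0},
    {"tx": 0,"ty": 0,"tz": 0.25,"wx": 0,"wy": 0,"wz": 0},
    {"tx": 0,"ty": 0,"tz": 0.25,"wx": 0,"wy": 0,"wz": 0},
    {"tx": 0,"ty": 0,"tz": 0.25,"wx": 0,"wy": 0,"wz": 0},
    {"tx": 0,"ty": 0,"tz": 0,"wx": 0,"wy": 0,"wz": 0}
  ]
}}

```text
time_s: 12.33
ee_pos: [460.4, -289.0, 186.5]
ee_rot: [150.0, 0.0, 98.1]
force: [0.3, -0.0, -0.1]
gripper_width: 13.1
gripper_force: 60.0
```

```bash
python3 st.py
```

```text
t 12.3333 pos [ 460.4 -289.   186.5] q [-48.   9. 114.  36.  45. -79.] F [ 0.3 -0.  -0.1] grip 13.1 60.0
shift cm now-frame [0.05 0.04 3.95] target-frame [0.05 0.04 3.95] turn [0.0005 0.0002 0.0008]
F tool [-0.1  0.2  0.3] [ 0.39 -0.09 -0.03]
```

>>> {"method": "move_arm", "body": {
  "plan": [
    {"tx": 0,"ty": 0,"tz": 0.2,"wx": 0,"wy": 0,"wz": 0},
    {"tx": 0,"ty": 0,"tz": 0.2,"wx": 0,"wy": 0,"wz": 0},
    {"tx": 0,"ty": 0,"tz": 0.2,"wx": 0,"wy": 0,"wz": 0},
    {"tx": 0,"ty": 0,"tz": 0.2,"wx": 0,"wy": 0,"wz": 0},
    {"tx": 0,"ty": 0,"tz": 0.2,"wx": 0,"wy": 0,"wz": 0},
    {"tx": 0,"ty": 0,"tz": 0.2,"wx": 0,"wy": 0,"wz": 0},
    {"tx": 0,"ty": 0,"tz": 0.2,"wx": 0,"wy": 0,"wz": 0},
    {"tx": 0,"ty": 0,"tz": 0.2,"wx": 0,"wy": 0,"wz": 0},
    {"tx": 0,"ty": 0,"tz": 0.2,"wx": 0,"wy": 0,"wz": 0},
    {"tx": 0,"ty": 0,"tz": 0.2,"wx": 0,"wy": 0,"wz": 0}
  ]
}}

```text
time_s: 13.17
ee_pos: [470.4, -287.9, 169.7]
ee_rot: [149.9, 0.1, 98.1]
force: [-4.5, -0.4, 5.5]
gripper_width: 13.9
gripper_force: 60.0
```

```bash
python3 st.py
```

```text
t 13.1667 pos [ 470.4 -287.9  169.7] q [-47.  11. 115.  37.  43. -81.] F [-4.5 -0.4  5.5] grip 13.9 60.0
shift cm now-frame [0.09 0.01 2.  ] target-frame [0.08 0.01 2.  ] turn [0.0012 0.0012 0.001 ]
F tool [ 0.2 -1.2 -7. ] [0.7  0.12 0.  ]
```

Axial force is now 7 N, so the plug is sliding ahead of the shaft. About 20 mm remain.

>>> {"method": "move_arm", "body": {
  "plan": [
    {"tx": 0,"ty": 0,"tz": 0.2,"wx": 0,"wy": 0,"wz": 0},
    {"tx": 0,"ty": 0,"tz": 0.2,"wx": 0,"wy": 0,"wz": 0},
    {"tx": 0,"ty": 0,"tz": 0.2,"wx": 0,"wy": 0,"wz": 0},
    {"tx": 0,"ty": 0,"tz": 0.2,"wx": 0,"wy": 0,"wz": 0},
    {"tx": 0,"ty": 0,"tz": 0.2,"wx": 0,"wy": 0,"wz": 0},
    {"tx": 0,"ty": 0,"tz": 0.2,"wx": 0,"wy": 0,"wz": 0},
    {"tx": 0,"ty": 0,"tz": 0.2,"wx": 0,"wy": 0,"wz": 0},
    {"tx": 0,"ty": 0,"tz": 0.1,"wx": 0,"wy": 0,"wz": 0},
    {"tx": 0,"ty": 0,"tz": 0.1,"wx": 0,"wy": 0,"wz": 0},
    {"tx": 0,"ty": 0,"tz": 0,"wx": 0,"wy": 0,"wz": 0}
  ]
}}

```text
time_s: 14.0
ee_pos: [478.3, -286.8, 155.7]
ee_rot: [149.9, 0.1, 98.1]
force: [-1.7, -0.4, 2.7]
gripper_width: 14.0
gripper_force: 60.0
```

```bash
python3 st.py
```

```text
t 14.0 pos [ 478.3 -286.8  155.7] q [-46.  12. 115.  39.  41. -82.] F [-1.7 -0.4  2.7] grip 14.0 60.0
shift cm now-frame [0.08 0.01 0.38] target-frame [0.08 0.01 0.38] turn [0.001  0.001  0.0008]
F tool [-0.2 -0.2 -3.3] [ 0.52 -0.03  0.  ]
```

>>> {"method": "move_arm", "body": {
  "plan": [
    {"tx": 0,"ty": 0,"tz": 0.05,"wx": 0,"wy": 0,"wz": 0},
    {"tx": 0,"ty": 0,"tz": 0.05,"wx": 0,"wy": 0,"wz": 0},
    {"tx": 0,"ty": 0,"tz": 0.05,"wx": 0,"wy": 0,"wz": 0},
    {"tx": 0,"ty": 0,"tz": 0.05,"wx": 0,"wy": 0,"wz": 0},
    {"tx": 0,"ty": 0,"tz": 0,"wx": 0,"wy": 0,"wz": 0}
  ]
}}

```text
time_s: 14.42
ee_pos: [479.2, -286.6, 154.1]
ee_rot: [149.9, 0.1, 98.1]
force: [-3.4, 0.7, 4.6]
gripper_width: 13.7
gripper_force: 60.0
```

>>> {"method": "move_arm", "body": {
  "plan": [
    {"tx": 0,"ty": 0,"tz": 0.05,"wx": 0,"wy": 0,"wz": 0},
    {"tx": 0,"ty": 0,"tz": 0.05,"wx": 0,"wy": 0,"wz": 0},
    {"tx": 0,"ty": 0,"tz": 0,"wx": 0,"wy": 0,"wz": 0}
  ]
}}

```text
time_s: 14.67
ee_pos: [479.7, -286.6, 153.2]
ee_rot: [149.9, 0.1, 98.1]
force: [-3.0, -1.0, 4.4]
gripper_width: 13.7
gripper_force: 60.0
```

```bash
python3 st.py
```

```text
t 14.6667 pos [ 479.7 -286.6  153.2] q [-46.  12. 115.  39.  40. -82.] F [-3.  -1.   4.4] grip 13.7 60.0
shift cm now-frame [0.08 0.01 0.1 ] target-frame [0.08 0.01 0.1 ] turn [0.0011 0.001  0.0008]
F tool [-0.6 -0.5 -5.4] [ 0.54 -0.09 -0.05]
```

>>> {"method": "move_arm", "body": {
  "plan": [
    {"tx": 0,"ty": 0,"tz": 0.05,"wx": 0,"wy": 0,"wz": 0},
    {"tx": 0,"ty": 0,"tz": 0.05,"wx": 0,"wy": 0,"wz": 0},
    {"tx": 0,"ty": 0,"tz": 0,"wx": 0,"wy": 0,"wz": 0}
  ]
}}

```text
time_s: 14.92
ee_pos: [480.3, -286.5, 152.3]
ee_rot: [149.9, 0.1, 98.1]
force: [-2.5, -1.2, 4.3]
gripper_width: 14.2
gripper_force: 60.0
```

>>> {"method": "move_arm", "body": {
  "plan": [
    {"tx": 0,"ty": 0,"tz": 0.05,"wx": 0,"wy": 0,"wz": 0},
    {"tx": 0,"ty": 0,"tz": 0,"wx": 0,"wy": 0,"wz": 0}
  ]
}}

```text
time_s: 15.08
ee_pos: [480.3, -286.5, 152.2]
ee_rot: [149.9, 0.1, 98.1]
force: [-6.1, -0.9, 6.5]
gripper_width: 13.8
gripper_force: 60.0
```

```bash
python3 st.py
```

```text
t 15.0833 pos [ 480.3 -286.5  152.2] q [-46.  12. 115.  39.  40. -82.] F [-6.1 -0.9  6.5] grip 13.8 60.0
shift cm now-frame [ 0.08  0.01 -0.02] target-frame [ 0.08  0.01 -0.02] turn [0.0011 0.0012 0.0014]
F tool [-0.  -2.1 -8.7] [ 0.77  0.09 -0.04]
```

>>> {"method": "move_arm", "body": {
  "plan": [
    {"tx": 0,"ty": 0,"tz": 0.04,"wx": 0,"wy": 0,"wz": 0},
    {"tx": 0,"ty": 0,"tz": 0,"wx": 0,"wy": 0,"wz": 0}
  ]
}}

```text
time_s: 15.25
ee_pos: [480.4, -286.5, 152.3]
ee_rot: [149.9, 0.1, 98.1]
force: [-8.9, -0.6, 10.6]
gripper_width: 13.5
gripper_force: 60.0
```

>>> {"method": "move_arm", "body": {
  "plan": [
    {"tx": 0,"ty": 0,"tz": 0.03,"wx": 0,"wy": 0,"wz": 0},
    {"tx": 0,"ty": 0,"tz": 0,"wx": 0,"wy": 0,"wz": 0}
  ]
}}

```text
time_s: 15.42
ee_pos: [480.4, -286.5, 152.3]
ee_rot: [149.9, 0.1, 98.2]
force: [-10.8, -0.8, 12.1]
gripper_width: 13.9
gripper_force: 60.0
```

```bash
python3 st.py
```

```text
t 15.4167 pos [ 480.4 -286.5  152.3] q [-46.  12. 115.  39.  40. -82.] F [-10.8  -0.8  12.1] grip 13.9 60.0
shift cm now-frame [ 0.08  0.01 -0.02] target-frame [ 0.08  0.01 -0.02] turn [0.0013 0.0015 0.002 ]
F tool [  0.7  -3.3 -15.9] [ 1.02  0.26 -0.03]
```

The collar is seated, with a hard stop at the predicted depth. I'll bring the axial force up to about 20 N and hold it.

>>> {"method": "move_arm", "body": {
  "plan": [
    {"tx": 0,"ty": 0,"tz": 0.04,"wx": 0,"wy": 0,"wz": 0},
    {"tx": 0,"ty": 0,"tz": 0,"wx": 0,"wy": 0,"wz": 0}
  ]
}}

```text
time_s: 15.58
ee_pos: [480.4, -286.5, 152.2]
ee_rot: [149.9, 0.2, 98.2]
force: [-13.8, 0.0, 15.5]
gripper_width: 13.9
gripper_force: 60.0
```

```bash
python3 st.py
```

```text
t 15.5833 pos [ 480.4 -286.5  152.2] q [-46.  12. 115.  39.  40. -82.] F [-13.8   0.   15.5] grip 13.9 60.0
shift cm now-frame [ 0.09  0.01 -0.02] target-frame [ 0.09  0.01 -0.02] turn [0.0013 0.0017 0.0024]
F tool [  1.9  -4.  -20.2] [ 1.23  0.36 -0.02]
```

>>> {"method": "move_arm", "body": {
  "plan": [
    {"tx": 0,"ty": 0,"tz": 0,"wx": 0,"wy": 0,"wz": 0},
    {"tx": 0,"ty": 0,"tz": 0,"wx": 0,"wy": 0,"wz": 0},
    {"tx": 0,"ty": 0,"tz": 0,"wx": 0,"wy": 0,"wz": 0},
    {"tx": 0,"ty": 0,"tz": 0,"wx": 0,"wy": 0,"wz": 0},
    {"tx": 0,"ty": 0,"tz": 0,"wx": 0,"wy": 0,"wz": 0},
    {"tx": 0,"ty": 0,"tz": 0,"wx": 0,"wy": 0,"wz": 0},
    {"tx": 0,"ty": 0,"tz": 0,"wx": 0,"wy": 0,"wz": 0},
    {"tx": 0,"ty": 0,"tz": 0,"wx": 0,"wy": 0,"wz": 0},
    {"tx": 0,"ty": 0,"tz": 0,"wx": 0,"wy": 0,"wz": 0},
    {"tx": 0,"ty": 0,"tz": 0,"wx": 0,"wy": 0,"wz": 0},
    {"tx": 0,"ty": 0,"tz": 0,"wx": 0,"wy": 0,"wz": 0},
    {"tx": 0,"ty": 0,"tz": 0,"wx": 0,"wy": 0,"wz": 0}
  ]
}}

```text
time_s: 16.58
ee_pos: [480.4, -286.5, 152.2]
ee_rot: [149.9, 0.2, 98.2]
force: [-12.9, -1.1, 14.8]
gripper_width: 14.0
gripper_force: 60.0
```

```bash
python3 st.py
```

```text
t 16.5833 pos [ 480.4 -286.5  152.2] q [-46.  12. 115.  39.  40. -82.] F [-12.9  -1.1  14.8] grip 14.0 60.0
shift cm now-frame [ 0.09  0.   -0.02] target-frame [ 0.09  0.   -0.02] turn [0.0014 0.0017 0.0023]
F tool [  0.7  -3.8 -19.3] [1.25 0.29 0.02]
```

>>> {"method": "move_arm", "body": {
  "plan": [
    {"tx": 0,"ty": 0,"tz": 0,"wx": 0,"wy": 0,"wz": 0},
    {"tx": 0,"ty": 0,"tz": 0,"wx": 0,"wy": 0,"wz": 0},
    {"tx": 0,"ty": 0,"tz": -0.06,"wx": 0,"wy": 0,"wz": 0},
    {"tx": 0,"ty": 0,"tz": -0.06,"wx": 0,"wy": 0,"wz": 0}
  ]
}}

```text
time_s: 16.92
ee_pos: [480.2, -286.5, 152.3]
ee_rot: [149.9, 0.1, 98.1]
force: [-2.3, 0.4, 1.9]
gripper_width: 13.9
gripper_force: 60.0
```

>>> {"method": "move_arm", "body": {
  "plan": [
    {"tx": 0,"ty": 0,"tz": 0,"wx": 0,"wy": 0,"wz": 0},
    {"tx": 0,"ty": 0,"tz": 0,"wx": 0,"wy": 0,"wz": 0},
    {"tx": 0,"ty": 0,"tz": 0,"wx": 0,"wy": 0,"wz": 0},
    {"tx": 0,"ty": 0,"tz": 0,"wx": 0,"wy": 0,"wz": 0},
    {"tx": 0,"ty": 0,"tz": 0,"wx": 0,"wy": 0,"wz": 0},
    {"tx": 0,"ty": 0,"tz": 0,"wx": 0,"wy": 0,"wz": 0}
  ],
  "gripper": 4.5
}}

```text
time_s: 17.42
ee_pos: [480.4, -286.3, 151.8]
ee_rot: [150.0, 0.1, 98.1]
force: [-0.2, -0.0, 0.3]
gripper_width: 45.3
gripper_force: 0.0
```

```bash
python3 st.py
```

```text
t 17.4167 pos [ 480.4 -286.3  151.8] q [-46.  12. 115.  39.  40. -82.] F [-0.2 -0.   0.3] grip 45.3 0.0
shift cm now-frame [ 0.07  0.02 -0.06] target-frame [ 0.07  0.02 -0.06] turn [0.0009 0.0005 0.0008]
F tool [ 0.  -0.  -0.4] [ 0.34 -0.01 -0.03]
```

Released. I'll retract along the axis and take a look.

>>> {"method": "move_arm", "body": {
  "plan": [
    {"tx": 0,"ty": 0,"tz": -0.6,"wx": 0,"wy": 0,"wz": 0},
    {"tx": 0,"ty": 0,"tz": -1.2,"wx": 0,"wy": 0,"wz": 0},
    {"tx": 0,"ty": 0,"tz": -1.5,"wx": 0,"wy": 0,"wz": 0},
    {"tx": 0,"ty": 0,"tz": -1.5,"wx": 0,"wy": 0,"wz": 0},
    {"tx": 0,"ty": 0,"tz": -1.5,"wx": 0,"wy": 0,"wz": 0},
    {"tx": 0,"ty": 0,"tz": -1.5,"wx": 0,"wy": 0,"wz": 0},
    {"tx": 0,"ty": 0,"tz": -1.5,"wx": 0,"wy": 0,"wz": 0},
    {"tx": 0,"ty": 0,"tz": -1.5,"wx": 0,"wy": 0,"wz": 0},
    {"tx": 0,"ty": 0,"tz": -1.5,"wx": 0,"wy": 0,"wz": 0},
    {"tx": 0,"ty": 0,"tz": -1.0,"wx": 0,"wy": 0,"wz": 0},
    {"tx": 0,"ty": 0,"tz": 0,"wx": 0,"wy": 0,"wz": 0},
    {"tx": 0,"ty": 0,"tz": 0,"wx": 0,"wy": 0,"wz": 0}
  ]
}}

```text
time_s: 18.42
ee_pos: [414.3, -295.9, 267.5]
ee_rot: [149.9, 0.1, 98.1]
force: [0.6, -0.4, 0.2]
gripper_width: 45.1
gripper_force: 0.0
```

```bash
python3 - <<'E'
from h import *
save("scene","pics/scene5.png");save("top","pics/top5.png")
a=np.hstack([crop("pics/scene5.png",170,95,66,85,6),crop("pics/top5.png",395,220,66,85,6)])
cv2.imwrite("pics/c7.png",a)
E
```

```text
(no output)
```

View pics/c7.png

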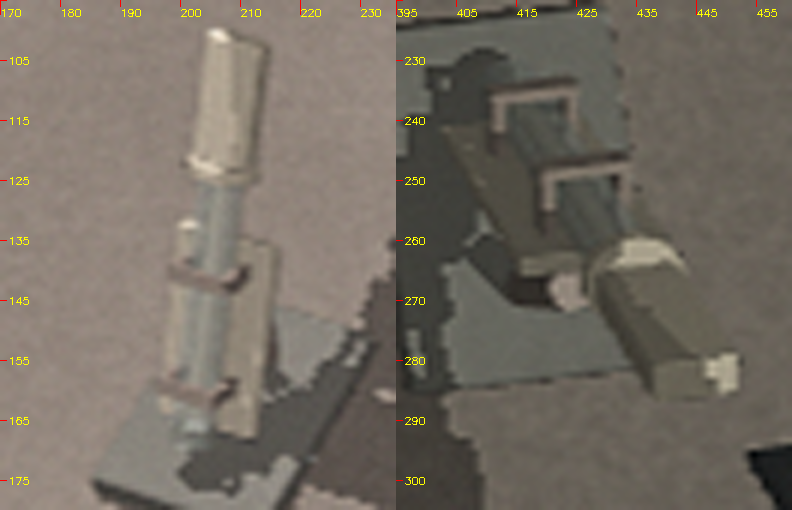

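The collar sits on the lip at scene (205,124), with no gap and aligned with the vial. The gripper is clear, so I'll hand the job in.

```bash
python3 -c "
from workcell import env
print(env.job_done())"
```

```text
the job is handed in; nothing more can be done
None
```

The thin plunger is in the narrow vial with its collar seated on the lip. I pressed it at 19–20 N for about 1 s, released it, backed the gripper clear, and handed the job in at about 18.5 s; the judge's verdict was not shown.

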